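# Make up the compression fitting on a filter holder

## Task

Make up the compression fitting on top of the stainless filter holder. With the fingers, run its brass hex nut down clockwise until it is finger-tight; then take the open-ended wrench that fits it and tighten the nut one further quarter turn (90 degrees) past finger-tight, no more, without loosening it again. Finally lay the wrench flat on the bench, clear of the holder, leaving the small wrench, the tube rack and the tip box undisturbed.

Things in the scene. Friction and masses are not known exactly. Their poses are not given: they have to be found in the camera images.
- holder: Round stainless pressure filter holder, 152 mm diameter, immovable; place and yaw vary. Origin at bench level on its vertical axis, z up. Three legs; cover 88 mm above the bench, six clamp bolts (66 mm from the axis) and a black vent screw up to 101 mm. The inlet fitting stands in its centre: a fixed steel hex 24 mm across flats, up to 107 mm, then thread and brass nut.
- stem_tip (a point): Top of the fixed barbed hose stem, 12 mm thick, which passes up through the nut on the holder's axis and ends 157 mm above the bench.
- nut: Brass hexagon compression nut on the holder's axis, 28 mm across flats, 32 mm across corners. Origin on its axis at its underside, about 113 mm above the bench; hexagon up to 17.5 mm above that, then a cone to 24 mm. z is up; x is normal to a pair of flats, so flats face every 60 degrees from x. Right-hand thread, 1.5 mm a turn: clockwise seen from above tightens.
- nut_grip (a point): Centre of the nut's hexagon, 9 mm above its underside. The nut starts 0.14 to 0.32 turn short of finger-tight (unmarked, always different) and turns with a light drag, 0.1 N m. At finger-tight it bears on the ferrule: the torque climbs within 8 degrees to 0.5 N m. Pulled on, it yields at that torque; let go, it springs back about 8 degrees. Past finger-tight is the wrench's part, fingers off the nut.
- nut_cone (a point): Nut's inner cone, hidden inside, on the axis: comes down 1.5 mm a turn as the nut is run down, until it bears on the ferrule at finger-tight, 118 mm above the bench. Too little for a reading to show.
- ferrule (a point): Ferrule, hidden inside the nut, on the axis, 116 mm above the bench until finger-tight; beyond that the nut drives it down 1.5 mm a turn (0.375 mm in a quarter turn), too little for a reading to show.
- wrench: The matching chromed open-ended wrench, loose, flat on the bench, 0.18 to 0.28 kg, 12 mm thick, 195 mm long. Origin at the centre of the jaw opening (on the nut's axis when fully on), on the underside; z up. Straight handle along -x, from 25 to 177 mm behind the origin, 20 mm wide. Head 54 mm wide. It and the tube rack may lie on either side of the holder.
- wrench_jaw (a point): Jaw centre at half thickness, 6 mm above wrench's origin. The jaw faces are 29.5 mm apart and parallel to the direction turned 15 degrees from the wrench's +x towards its +y, in which the mouth opens. They reach 16 mm beyond this point (last 5 mm flared 2 mm a side); the throat lies 17.5 mm behind it. On the nut the wrench has about 6 degrees of play either way, 12 under full load.
- wrench_grip (a point): Point on the wrench's handle near its balance, 80 mm behind the jaw centre, at half its thickness: a good place to pinch it, firmly, across its 20 mm width.
- small_wrench: Smaller open-ended wrench, 135 mm long, 7 mm thick, 18 mm between the jaws: too small for the nut. Bystander; origin at its jaw's centre, handle along -x.
- tube_rack: Red micro tube rack, 200 x 80 x 30 mm, with capped tubes up to 43 mm. Bystander; origin at the centre of its underside, long side along x. It and the wrench may be on either side of the holder.
- tip_box: Blue pipette tip box, 85 x 122 x 59 mm. Bystander; origin at the centre of its underside.
Not all that is in view belongs to the job. Leave any green look-alike of the wrench alone. Several things have the shape of the holder; the one meant has the colours described above.

How it is judged:
On the way, in this order (a step that is already met when the one before it is completed fails the run):
1. the nut is run down finger-tight, with the fingers on it (z of nut_cone in the frame of holder below 0.118029 m and contact force between the fingers and nut above 0.5 N), for 0.1 s.
2. the nut is tightened about a quarter turn (at least 73 degrees) past finger-tight with the wrench on it (z of ferrule in the frame of holder below 0.115697 m and contact force between wrench and nut above 0.5 N), for 0.05 s.
At the end, for the whole second after the job is handed in: The nut stands a quarter turn (within 17 degrees) past finger-tight, not backed off from there by more than 17 degrees, at rest; the wrench lies flat on the bench, released, at rest, not touching the holder, its jaw and its grip point at least 100 mm from the holder's axis (z of nut_cone in the frame of holder below 0.118072 m and z of ferrule in the frame of holder between 0.115553 and 0.115697 m and angular speed of nut below 0.05 rad/s and height (world z) of wrench below 0.006 m and angle between wrench's own z axis and vertical below 0.1 rad and linear speed of wrench below 0.02 m/s and horizontal distance between each of wrench, wrench_grip and holder above 0.1 m and contact force between wrench and holder below 0.1 N and contact force between the fingers and wrench below 0.1 N).
It fails at once if the wrench is dropped or thrown instead of laid down (faster than 0.7 m/s with no finger on it) (linear speed of wrench above 0.7 m/s and contact force between the fingers and wrench below 0.1 N).
It fails at once if the nut is tightened more than 17 degrees beyond the quarter turn (z of ferrule in the frame of holder below 0.115553 m).
It fails at once if the fingers are on the nut when it is more than 17 degrees past finger-tight (that is the wrench's job) (z of ferrule in the frame of holder below 0.115928 m and contact force between the fingers and nut above 1 N).
It fails at once if the small wrench, the tube rack or the tip box is moved by more than 30 mm (distance of any of small_wrench, tube_rack, tip_box from where it was at the start of the episode above 0.03 m).
It also fails if it takes over 72 s, if anything falls off the work surface, if the arm or the gripper's body presses on something with over 40 N, if the wrist force passes 120 N, or if a joint passes its speed limit or range.

## Robot

A 6-joint arm with a two-finger parallel gripper is mounted at the origin on the work surface. World frame = base frame: x ahead of the robot, y to its left, z up, the work surface at z = 0. Lengths are in m, angles in rad, forces in N, time in s.
With the tool pointing down it reaches from about 0.275 to 0.975 m from the base axis. Payload 8.4 kg.
Tool frame: the origin (TCP) lies on the front face of the gripper's body, between the roots of the fingers; the fingertips stand 88 mm ahead of it and the grasp point (between the pads) lies 69 mm ahead of it (robot.tip_reach is the distance from the TCP to the fingertips, in m); z points along the fingers, y is the line along which they close (so a half turn about z gives the same grasp; the last joint's range is limited). The gripper opens to 92 mm and grips with 3 to 60 N. Pads are 20 mm wide; open, the fingers measure 128 mm over their backs; the gripper's body (75 mm by 189 mm) begins 69 mm behind the grasp point.
Start: joints at [-1.331, 0.353, 1.633, -0, 1.155, -0.002], TCP at [0.15, -0.607, 0.303] pointing down, gripper open.
Joint ranges: [-2.63, 2.63], [-0.92, 2.1], [0.06, 2.66], [-1.3, 4.44], [0, 2.69], [-3.02, 3.02]. Speed limits (rad/s): [2.22, 2.22, 2.79, 3.14, 3.14, 3.14].

## Interface

Orientations are given as a 3x3 rotation matrix whose columns are the frame's x, y, z axes.
In Python, from rig import robot gives the robot as it stands.
- The arm moves only by the shell command python3 -m creep 'ROWS' [OPENING] [FORCE]. ROWS is JSON, a list of rows, each a list of 2 entries, a list of its own where there are three numbers: the shift along the world's x, y, z in units of 1000 mm (1.0 is 1000 mm), then the turn, a rotation vector about the world's x, y, z in units of 180 degrees (1.0 is 180 degrees). In form: [[[tx, ty, tz], [wx, wy, wz]], ...]. A call has 1 to 10 rows; each row is the pose to reach, as a shift and turn from the pose commanded when the call began, turning the shorter way round; what a row does not reach only later rows make up. A row lasts 1/10 s, in which the tool goes at most 50 mm and 8.59 degrees, less where a joint would pass 70% of its speed; a pose out of reach is approached as far as the arm can. A call with a number of a shift or a turn outside -1 to 1 is refused whole. A call with a gripper value outside its range is refused whole. OPENING is the closure, from 0 (fully open) to 1 (shut), set as the call begins (- or left out, the last holds). The fingers move at their own pace and stop on an object; FORCE is the grip in N (left out, the last holds). Time passes only in rows, so rows that repeat a pose let the fingers close. It gives the time, the measured TCP pose, the force, the opening and the grip force at its end, in the units of the state.
- robot.get_state(): the state, without advancing time (a new reading comes with each control period).
- robot.camera(name): name is "scene" or "top" or "wrist"; returns the picture (400x640x3 uint8, red, green, blue); there is no depth.
- robot.calibration(name): a dict with "camera_matrix" (3x3 intrinsics, pixels), "k1" (the pictures are not rectified: a ray, as slopes to the right and down, at radius r is drawn at 1 + k1 r^2 times it, then the intrinsics apply), "world_to_cam" (4x4, takes a point from world to camera coordinates); the wrist camera has in their place "T_tool_cam" (4x4, takes a point from camera to tool coordinates, whose origin is the TCP and whose axes are the flange's). Camera axes: x right, y down, z forward; pixel columns grow to the right and rows downward; lengths in m; the calibration is good to about 2 mm. A picture is of the moment at which its call begins: read the wrist's pose just before it. calibration takes no time and is no camera call.
- robot.sign_off(): hands the job in; it is judged then, once.
The state is a dict: "clock": time; "joint_positions": joint angles; "joint_velocities": joint speeds; "joint_torque": joint torques, N m; "eef_pos": TCP position; "tool_rot": TCP orientation; "contact_force": force on the tool from outside, world axes, zero at the start; "ft_torque": the same for the moment, N m; "finger_gap": finger opening in m; "grasp_force": force on a finger pad.
Only numpy, scipy, OpenCV 4.12 (cv2) and the standard library are available. Lean on these libraries where they do the work, as an engineer would, in place of code of your own. Each camera call takes 0.05 s, during which the arm holds its last target. There are 200 camera calls.

## Working session

There is one attempt and no reset: what is moved stays moved. The work goes in short steps, Python scripts to look and compute and a shell command to move; the robot and the scene stay as the last step left them, time stands still between calls to the robot, and variables do not carry over. Pictures are saved under pics/ and viewed, at most 10 in all, crops included, and the job is handed in when it is done.

```bash
mkdir -p pics; ls; cat > h.py <<'E'
import numpy as np, cv2
from rig import robot
def snap(n,f):
    s=robot.get_state(); im=robot.camera(n); cv2.imwrite('pics/'+f,cv2.cvtColor(im,cv2.COLOR_RGB2BGR)); return s,im
def cam(n,s=None):
    c=robot.calibration(n); K=np.array(c['camera_matrix']);k1=c['k1']
    if 'world_to_cam' in c: T=np.linalg.inv(np.array(c['world_to_cam']))
    else:
        W=np.eye(4);W[:3,:3]=s['tool_rot'];W[:3,3]=s['eef_pos'];T=W@np.array(c['T_tool_cam'])
    return K,k1,T
def pix2w(n,uv,z,s=None):
    K,k1,T=cam(n,s)
    p=cv2.undistortPoints(np.array(uv,float).reshape(-1,1,2),K,np.array([k1,0,0,0.])).reshape(-1,2)
    d=np.c_[p,np.ones(len(p))]@T[:3,:3].T; o=T[:3,3]
    return o+d*((z-o[2])/d[:,2])[:,None]
E
python3 - <<'E'
from h import *
snap('top','top.png');snap('scene','scene.png')
print(robot.get_state())
for n in('top','scene','wrist'):print(robot.calibration(n))
E
```

```text
pics
{'clock': 0.1, 'joint_positions': array([-1.33140795e+00,  3.53592862e-01,  1.63403773e+00,  1.95020668e-05,
        1.15519297e+00, -2.39467634e-03]), 'joint_velocities': array([-0.00048301, -0.00132061, -0.00255798,  0.00170161,  0.00055225,
        0.00163418]), 'joint_torque': array([ 6.22642747e-04, -5.94909132e+01, -3.34932089e+01,  7.00176833e-02,
        1.84970407e-02, -3.33603566e-05]), 'eef_pos': array([ 0.14957727, -0.6065028 ,  0.3020394 ]), 'tool_rot': array([[ 9.70914486e-01,  2.39426368e-01, -2.74525346e-04],
       [ 2.39426525e-01, -9.70913745e-01,  1.20003578e-03],
       [ 2.07797767e-05, -1.23086077e-03, -9.99999242e-01]]), 'contact_force': array([-0.29328341,  1.12674221, -0.10156683]), 'ft_torque': array([ 0.005012  , -0.03455158, -0.00110078]), 'grasp_force': 0.0, 'finger_gap': 0.09201898541890896}
{'camera_matrix': array([[501.21078613,   0.        , 319.34017642],
       [  0.        , 501.21078613, 188.65856108],
       [  0.        ,   0.        ,   1.        ]]), 'k1': 0.033106797769662445, 'world_to_cam': array([[-8.86162943e-03, -9.99960502e-01, -6
[... 618 characters left out ...]
732, -0.17378383],
       [-0.81209098, -0.27467661, -0.51484075,  1.70355664],
       [ 0.        ,  0.        ,  0.        ,  1.        ]])}
{'camera_matrix': array([[360.28818391,   0.        , 318.24127561],
       [  0.        , 360.28818391, 195.77478805],
       [  0.        ,   0.        ,   1.        ]]), 'k1': -0.006412550094339868, 'T_tool_cam': array([[-6.47988239e-04, -9.57883500e-01, -2.87156370e-01,
         8.11779372e-02],
       [ 9.99999787e-01, -6.43290705e-04, -1.10708144e-04,
         1.77115385e-04],
       [-7.86795191e-05, -2.87156381e-01,  9.57883712e-01,
        -8.20655609e-02],
       [ 0.00000000e+00,  0.00000000e+00,  0.00000000e+00,
         1.00000000e+00]])}
```

View pics/top.png

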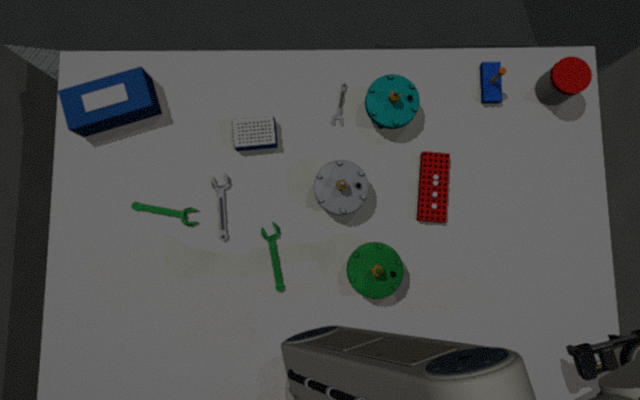

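View pics/scene.png

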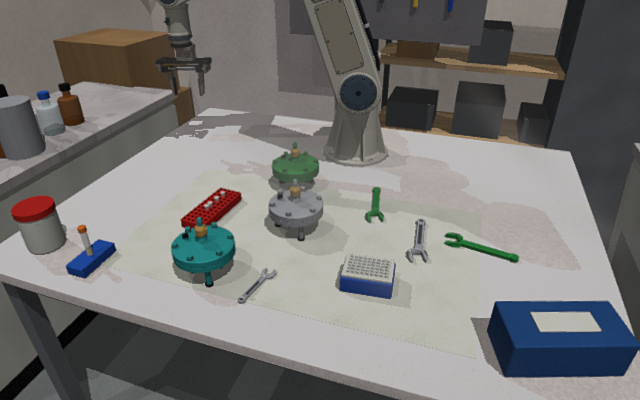

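The top view shows the stainless holder at about (341,187), its nut at (342,184), the chromed wrench with its jaw at (221,183) and handle end at (223,238), the tip box at (255,133) and the rack at (433,187). I'll locate these and enlarge crops.

```bash
python3 - <<'E'
from h import *
im=cv2.imread('pics/top.png')
a=cv2.resize(im[150:225,300:380],None,fx=5,fy=5,interpolation=cv2.INTER_CUBIC)
b=cv2.resize(im[165:250,195:255],None,fx=6,fy=6,interpolation=cv2.INTER_CUBIC)
o=np.zeros((510,770,3),np.uint8);o[:375,:400]=a;o[:510,405:765]=b
cv2.imwrite('pics/crop.png',o)
print(pix2w('top',[(342,184)],.137), pix2w('top',[(341,186)],.1))
print(pix2w('top',[(221,183),(223,238),(221,207)],.008))
E
```

```text
[[ 0.54583059 -0.03378046  0.137     ]] [[ 0.54570514 -0.03270432  0.1       ]]
[[0.57041808 0.3101623  0.008     ]
 [0.41198874 0.3016506  0.008     ]
 [0.5007211  0.30894541 0.008     ]]
```

View pics/crop.png

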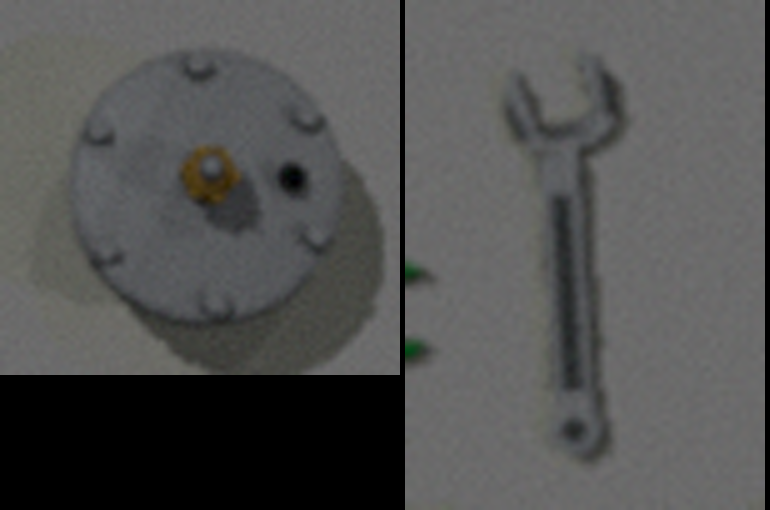

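Stainless nut is near (0.546, -0.033). The wrench jaw is near (0.570, 0.310) with its handle towards -x. Next I move above the nut for a wrist view.

```bash
python3 -m creep '[[[0.2,0.29,0],[0,0,0.36]],[[0.2,0.29,0],[0,0,0.36]],[[0.2,0.29,0],[0,0,0.36]],[[0.2,0.29,0],[0,0,0.36]],[[0.2,0.29,0],[0,0,0.36]],[[0.2,0.29,0],[0,0,0.36]],[[0.2,0.29,0],[0,0,0.36]],[[0.2,0.29,0],[0,0,0.36]],[[0.2,0.29,0],[0,0,0.36]],[[0.2,0.29,0],[0,0,0.36]]]' | tail -3
python3 -m creep '[[[0.196,0.283,0],[0,0,0.36]],[[0.196,0.283,0],[0,0,0.36]],[[0.196,0.283,0],[0,0,0.36]],[[0.196,0.283,0],[0,0,0.36]],[[0.196,0.283,0],[0,0,0.36]],[[0.196,0.283,0],[0,0,0.36]],[[0.196,0.283,0],[0,0,0.36]],[[0.196,0.283,0],[0,0,0.36]],[[0.196,0.283,0],[0,0,0.36]],[[0.196,0.283,0],[0,0,0.36]]]'
python3 - <<'E'
from h import *
s,im=snap('wrist','w1.png'); np.save('w1.npy',dict(p=s['eef_pos'],R=s['tool_rot'],j=s['joint_positions']),allow_pickle=True)
print(s['eef_pos'],s['tool_rot'],s['joint_positions'],s['clock'])
# project expected nut centre
K,k1,T=cam('wrist',s);C=np.linalg.inv(T)
for z in(.1135,.131,.157):
    p=C@[.546,-.033,z,1];print(K[0]@(p[:3]/p[2]),K[1]@(p[:3]/p[2]))
E
```

```text
contact_force: [0.3, 0.1, 0.2]
finger_gap: 0.0917
grasp_force: 0.0
clock: 2.1
eef_pos: [0.5453, -0.0351, 0.3023]
tool_rot: [[-0.8, 0.6, -0.001], [0.6, 0.8, -0.0], [0.001, -0.001, -1.0]]
contact_force: [-0.1, 0.3, -0.3]
finger_gap: 0.092
grasp_force: 0.0
[ 0.54534622 -0.03509067  0.30232955] [[-8.00154828e-01  5.99792890e-01 -8.59882893e-04]
 [ 5.99793251e-01  8.00154989e-01 -2.23806574e-04]
 [ 5.53801994e-04 -6.94831866e-04 -9.99999605e-01]] [-6.68625835e-02  2.32066481e-01  1.80204559e+00 -3.13712525e-04
  1.10832361e+00 -9.94276205e-01] 2.1
321.4386315400664 195.14441536509048
321.61566405726836 201.8899689489022
321.9241878978298 213.6457985065616
```

View pics/w1.png

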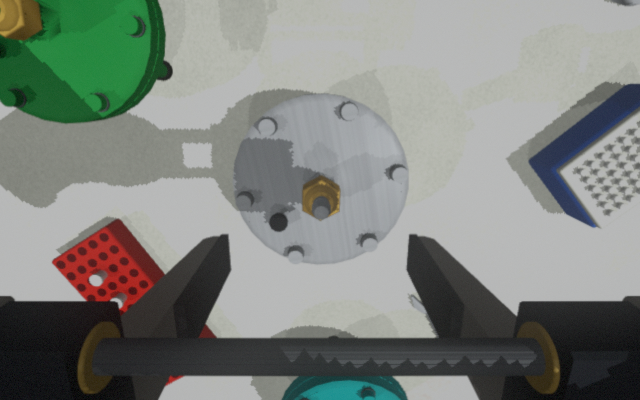

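The wrist view has the nut centred at about (321,198) and the stem tip at about (321,210), which agrees with the estimate. I'll enlarge the nut to read its corners.

```bash
python3 - <<'E'
from h import *
im=cv2.imread('pics/w1.png')
cv2.imwrite('pics/c1.png',cv2.resize(im[170:225,290:352],None,fx=10,fy=10,interpolation=cv2.INTER_CUBIC))
E
```

```text
(no output)
```

View pics/c1.png

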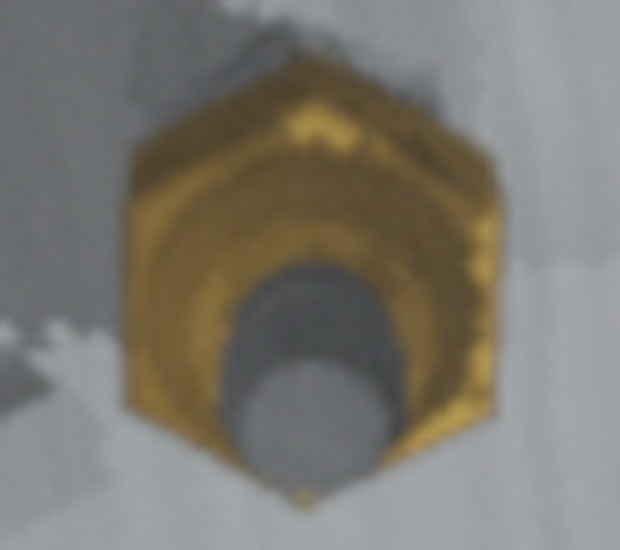

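```bash
python3 - <<'E'
from h import *
d=np.load('w1.npy',allow_pickle=True).item(); s=dict(eef_pos=d['p'],tool_rot=d['R'])
c=np.array([(128,200),(125,408),(305,503),(495,412),(500,212),(310,100)])
uv=np.array([290,170])+(c+.5)/10-.5
w=pix2w('wrist',uv,.131,s); ctr=w.mean(0); v=w-ctr
print(ctr,np.hypot(v[:,0],v[:,1])); a=np.degrees(np.arctan2(v[:,1],v[:,0])); print(a, (a%60))
print('stem',pix2w('wrist',[(321,211)],.157,s), 'tool y ang',np.degrees(np.arctan2(d['R'][1,1],d['R'][0,1])))
E
```

```text
[ 0.54456891 -0.03286478  0.131     ] [0.01567612 0.01583944 0.01534295 0.01595531 0.01565595 0.01574878]
[-158.53368166  -97.28555645  -38.32614573   22.47517145   80.98703453
  143.34953426] [21.46631834 22.71444355 21.67385427 22.47517145 20.98703453 23.34953426]
stem [[ 0.54413125 -0.03237513  0.157     ]] tool y ang 53.14492368119041
```

The nut centre is (0.5445, -0.0328), and a flat normal lies at 52°, so the tool is already aligned. Going down and gripping.

```bash
python3 -m creep '[[[-0.001,0.002,-0.05],[0,0,-0.005]],[[-0.001,0.002,-0.08],[0,0,-0.005]],[[-0.001,0.002,-0.1],[0,0,-0.005]],[[-0.001,0.002,-0.107],[0,0,-0.005]],[[-0.001,0.002,-0.107],[0,0,-0.005]],[[-0.001,0.002,-0.107],[0,0,-0.005]]]'
python3 -m creep '[[[0,0,0],[0,0,0]],[[0,0,0],[0,0,0]],[[0,0,0],[0,0,0]],[[0,0,0],[0,0,0]],[[0,0,0],[0,0,0]],[[0,0,0],[0,0,0]],[[0,0,0],[0,0,0]]]' 1 25; python3 -c "
from rig import robot;s=robot.get_state();print(s['ft_torque'],s['eef_pos'])"
```

```text
clock: 2.75
eef_pos: [0.5452, -0.0324, 0.1967]
tool_rot: [[-0.793, 0.609, 0.001], [0.609, 0.793, -0.0], [-0.001, 0.001, -1.0]]
contact_force: [-0.6, -0.3, -0.3]
finger_gap: 0.0919
grasp_force: 0.0
clock: 3.45
eef_pos: [0.5446, -0.0318, 0.1956]
tool_rot: [[-0.794, 0.608, -0.0], [0.608, 0.794, 0.0], [0.0, -0.0, -1.0]]
contact_force: [0.9, 0.0, -0.2]
finger_gap: 0.0383
grasp_force: 0.0
[ 0.0515805  -0.14627948 -0.01471978] [ 0.54464653 -0.03176242  0.19564042]
```

```bash
python3 -m creep '[[[0,-0.001,0],[0,0,0]],[[0,-0.001,0],[0,0,0]],[[0,-0.001,0],[0,0,0]],[[0,-0.001,0],[0,0,0]],[[0,-0.001,0],[0,0,0]]]'; python3 -c "
from rig import robot;s=robot.get_state();print(s['ft_torque'],s['eef_pos'])"
python3 -m creep '[[[0,0,0],[0,0,-0.03]],[[0,0,0],[0,0,-0.06]],[[0,0,0],[0,0,-0.09]],[[0,0,0],[0,0,-0.12]],[[0,0,0],[0,0,-0.15]],[[0,0,0],[0,0,-0.18]]]'; python3 -c "
from rig import robot;s=robot.get_state();print(s['ft_torque'],s['eef_pos'])"

```

```text
clock: 3.95
eef_pos: [0.5448, -0.0327, 0.1957]
tool_rot: [[-0.794, 0.608, 0.0], [0.608, 0.794, 0.0], [-0.0, 0.0, -1.0]]
contact_force: [1.6, 2.9, -1.7]
finger_gap: 0.0277
grasp_force: 25.0
[ 0.42056199 -0.42565552  0.01384224] [ 0.54479821 -0.03267737  0.19566774]
clock: 4.55
eef_pos: [0.5449, -0.0326, 0.1957]
tool_rot: [[-0.341, 0.94, 0.001], [0.94, 0.341, 0.0], [0.0, 0.001, -1.0]]
contact_force: [2.9, 3.5, -2.0]
finger_gap: 0.0279
grasp_force: 25.0
[ 0.54397488 -0.47897995  0.06813733] [ 0.54491417 -0.03260848  0.19566813]
```

```bash
cat > t.py <<'E'
from rig import robot
import numpy as np
s=robot.get_state();R=s['tool_rot'];print(round(s['clock'],2),'psi',np.degrees(np.arctan2(R[1,0],R[0,0])).round(2),'tz',s['ft_torque'].round(3),'F',s['contact_force'].round(1),s['eef_pos'].round(4),round(s['finger_gap'],4),s['joint_positions'].round(2)[[0,5]])
E
python3 -m creep '[[[0,0,0],[0,0,-0.04]],[[0,0,0],[0,0,-0.07]],[[0,0,0],[0,0,-0.09]],[[0,0,0],[0,0,-0.09]]]'>/dev/null; python3 t.py
python3 -m creep '[[[0,0,0],[0,0,-0.02]],[[0,0,0],[0,0,-0.02]]]'>/dev/null; python3 t.py
python3 -m creep '[[[0,0,0],[0,0,-0.02]],[[0,0,0],[0,0,-0.02]]]'>/dev/null; python3 t.py
```

```text
4.95 psi 93.91 tz [ 0.647 -0.614  0.08 ] F [ 2.4  4.2 -2.6] [ 0.545  -0.0326  0.1957] 0.0279 [-0.06 -0.13]
5.15 psi 90.37 tz [ 0.606 -0.668  0.107] F [ 2.8  3.5 -3.3] [ 0.545  -0.0326  0.1957] 0.0279 [-0.06 -0.07]
5.35 psi 86.77 tz [ 0.668 -0.648  0.075] F [ 3.2  3.5 -2.9] [ 0.545  -0.0326  0.1957] 0.0277 [-0.06 -0.01]
```

```bash
for i in 1 2 3 4; do python3 -m creep '[[[0,0,0],[0,0,-0.02]],[[0,0,0],[0,0,-0.02]]]'>/dev/null; python3 t.py; done
```

```text
5.55 psi 83.17 tz [ 0.685 -0.661  0.131] F [ 4.6  3.7 -3.6] [ 0.5451 -0.0326  0.1957] 0.0277 [-0.06  0.06]
5.75 psi 79.57 tz [ 0.681 -0.568  0.057] F [ 3.   3.7 -2.5] [ 0.5451 -0.0326  0.1957] 0.0279 [-0.06  0.12]
5.95 psi 75.97 tz [ 0.62  -0.636  0.075] F [ 3.3  4.2 -3.8] [ 0.5451 -0.0326  0.1957] 0.0275 [-0.06  0.18]
6.15 psi 72.37 tz [ 0.606 -0.629  0.064] F [ 4.7  2.8 -3.3] [ 0.5451 -0.0326  0.1957] 0.0275 [-0.06  0.24]
```

```bash
python3 - <<'E'
from h import *
print(pix2w('top',[(377,269)],.157),pix2w('top',[(433,187)],.03),pix2w('top',[(340,105)],0))
E
```

```text
[[ 0.32468577 -0.11817774  0.157     ]] [[ 0.55026213 -0.2971323   0.03      ]] [[ 0.80263641 -0.03764862  0.        ]]
```

```bash
for i in 1 2 3 4; do python3 -m creep '[[[0,0,0],[0,0,-0.02]],[[0,0,0],[0,0,-0.02]]]'>/dev/null; python3 t.py; done
```

```text
6.35 psi 68.77 tz [ 0.642 -0.675  0.156] F [ 4.2  3.5 -3. ] [ 0.5451 -0.0327  0.1957] 0.0277 [-0.06  0.31]
6.55 psi 65.21 tz [ 0.612 -0.69   0.409] F [ 3.8  4.3 -4.8] [ 0.5451 -0.0326  0.1957] 0.0279 [-0.06  0.37]
6.75 psi 61.62 tz [ 0.624 -0.687  0.456] F [ 4.7  2.8 -3.3] [ 0.5452 -0.0326  0.1957] 0.0278 [-0.06  0.43]
6.95 psi 58.02 tz [ 0.611 -0.653  0.451] F [ 3.1  2.6 -2.8] [ 0.5452 -0.0326  0.1957] 0.0279 [-0.06  0.5 ]
```

Torque began to rise at psi≈70° and levelled off at ≈64°, so the nut is finger-tight and about 5° into yield. Releasing, rising and checking the nut's angle.

```bash
python3 -m creep '[[[0,0,0],[0,0,0]],[[0,0,0],[0,0,0]],[[0,0,0],[0,0,0]],[[0,0,0],[0,0,0]]]' 0 >/dev/null; python3 t.py
python3 -m creep '[[[0,0,0.03],[0,0,0]],[[0,0,0.07],[0,0,0]],[[0,0,0.105],[0,0,0]],[[0,0,0.105],[0,0,0]],[[0,0,0.105],[0,0,0]],[[0,0,0.105],[0,0,0]]]'>/dev/null; python3 t.py
python3 - <<'E'
from h import *
s,im=snap('wrist','w2.png'); np.save('w2.npy',dict(p=s['eef_pos'],R=s['tool_rot']),allow_pickle=True)
im=cv2.imread('pics/w2.png')
cv2.imwrite('pics/c2.png',cv2.resize(im[170:225,290:352],None,fx=10,fy=10,interpolation=cv2.INTER_CUBIC))
E
```

```text
7.35 psi 57.97 tz [-0.065 -0.013 -0.011] F [-0.1  0.   0.3] [ 0.5444 -0.033   0.1957] 0.0577 [-0.06  0.5 ]
7.95 psi 57.96 tz [-0.058 -0.016  0.039] F [ 0.1 -0.2 -0.3] [ 0.5439 -0.0328  0.2994] 0.0918 [-0.06  0.5 ]
```

View pics/c2.png

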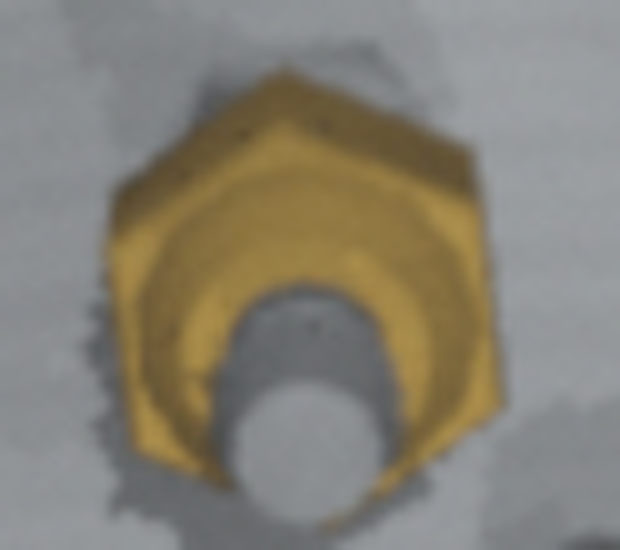

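The nut's top-face corners in the crop are (112,238), (135,450), (335,525), (503,408), (473,197) and (287,120). I'll compute its angle and go above the wrench.

```bash
python3 - <<'E'
from h import *
d=np.load('w2.npy',allow_pickle=True).item(); s=dict(eef_pos=d['p'],tool_rot=d['R'])
c=np.array([(112,238),(135,450),(335,525),(503,408),(473,197),(287,120)])
uv=np.array([290,170])+(c+.5)/10-.5
w=pix2w('wrist',uv,.131,s); ctr=w.mean(0); v=w-ctr
a=np.degrees(np.arctan2(v[:,1],v[:,0])); print(ctr,np.hypot(v[:,0],v[:,1]),a%60)
print('stem',pix2w('wrist',[(320.5,214.5)],.157,s))
E
python3 -m creep '[[[-0.044,0.339,-0.05],[0,0,-0.306]],[[-0.044,0.339,-0.05],[0,0,-0.306]],[[-0.044,0.339,-0.05],[0,0,-0.306]],[[-0.044,0.339,-0.05],[0,0,-0.306]],[[-0.044,0.339,-0.05],[0,0,-0.306]],[[-0.044,0.339,-0.05],[0,0,-0.306]],[[-0.044,0.339,-0.05],[0,0,-0.306]],[[-0.044,0.339,-0.05],[0,0,-0.306]],[[-0.044,0.339,-0.05],[0,0,-0.306]],[[-0.044,0.339,-0.05],[0,0,-0.306]]]' >/dev/null
python3 -m creep '[[[0,0,0],[0,0,0]],[[0,0,0],[0,0,0]]]'>/dev/null; python3 t.py
python3 - <<'E'
from h import *
s,im=snap('wrist','w3.png'); np.save('w3.npy',dict(p=s['eef_pos'],R=s['tool_rot']),allow_pickle=True)
E
```

```text
[ 0.54545184 -0.03254095  0.131     ] [0.01563149 0.01598521 0.01573187 0.01573873 0.01537159 0.01549312] [2.97468333 5.28118627 5.46869265 3.89159558 7.00376815 3.45609008]
stem [[ 0.54530935 -0.03284806  0.157     ]]
9.2 psi 2.8 tz [-0.036  0.034  0.03 ] F [-0.1  0.1 -0.1] [0.5009 0.3049 0.2507] 0.0917 [0.54 2.07]
```

View pics/w3.png

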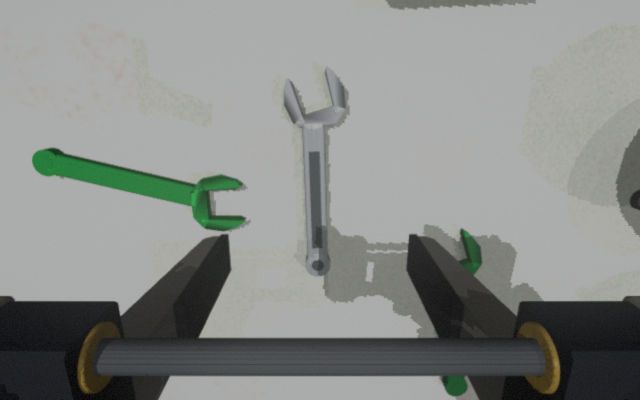

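The wrench lies with its handle hole at (317,265), handle end at (318,276), head neck at about (314,127), and prong tips at about (289,81) and (330,69). The green look-alikes are clear of it.

```bash
python3 - <<'E'
from h import *
d=np.load('w3.npy',allow_pickle=True).item(); s=dict(eef_pos=d['p'],tool_rot=d['R'])
im=cv2.imread('pics/w3.png'); g=cv2.cvtColor(im,cv2.COLOR_BGR2GRAY).astype(int); sat=cv2.cvtColor(im,cv2.COLOR_BGR2HSV)[...,1]
for r in (150,180,210,235): print(r,list(g[r,294:338:1]))
for n,uv,z in(('hole',(317,265),.012),('end',(318,276),.01),('tipL',(289,80),.012),('tipR',(330,69),.012),('throat',(322,117),.012)): print(n,pix2w('wrist',[uv],z,s))
E
```

```text
150 [np.int64(171), np.int64(166), np.int64(165), np.int64(164), np.int64(166), np.int64(166), np.int64(165), np.int64(162), np.int64(150), np.int64(125), np.int64(136), np.int64(147), np.int64(150), np.int64(147), np.int64(147), np.int64(145), np.int64(144), np.int64(146), np.int64(145), np.int64(145), np.int64(145), np.int64(145), np.int64(144), np.int64(144), np.int64(147), np.int64(148), np.int64(149), np.int64(150), np.int64(148), np.int64(140), np.int64(123), np.int64(116), np.int64(128), np.int64(134), np.int64(146), np.int64(169), np.int64(174), np.int64(173), np.int64(173), np.int64(173), np.int64(174), np.int64(171), np.int64(172), np.int64(172)]
180 [np.int64(168), np.int64(168), np.int64(168), np.int64(171), np.int64(170), np.int64(171), np.int64(170), np.int64(169), np.int64(160), np.int64(150), np.int64(128), np.int64(136), np.int64(144), np.int64(148), np.int64(146), np.int64(129), np.int64(92), np.int64(84), np.int64(85), np.int64(87), np.int64(87), np.int64(84), np.int64(86), np.int64(87), np.int64(86), np.int64(94), np.int64(120), np.int64(145), np.int64(149), np.in
[... 1035 characters left out ...]
t64(158), np.int64(152), np.int64(135), np.int64(132), np.int64(143), np.int64(146), np.int64(145), np.int64(132), np.int64(90), np.int64(82), np.int64(77), np.int64(74), np.int64(61), np.int64(56), np.int64(60), np.int64(61), np.int64(61), np.int64(71), np.int64(86), np.int64(92), np.int64(93), np.int64(92), np.int64(95), np.int64(107), np.int64(125), np.int64(128), np.int64(130), np.int64(129), np.int64(127), np.int64(126), np.int64(125), np.int64(126), np.int64(125), np.int64(127)]
hole [[0.41472548 0.30170281 0.012     ]]
end [[0.40152119 0.30008093 0.01      ]]
tipL [[0.58720168 0.33363132 0.012     ]]
tipR [[0.59768441 0.29940295 0.012     ]]
throat [[0.55781729 0.30409961 0.012     ]]
```

```bash
python3 - <<'E'
from h import *
d=np.load('w3.npy',allow_pickle=True).item(); s=dict(eef_pos=d['p'],tool_rot=d['R'])
w=pix2w('wrist',[(313.7,150),(314.6,180),(315.6,210),(316,235)],.012,s);print(w)
p=np.polyfit(w[:3,0],w[:3,1],1);print(np.degrees(np.arctan(p[0])),np.polyval(p,.496),np.polyval(p,.576))
E
```

```text
[[0.52853579 0.31004014 0.012     ]
 [0.50092295 0.30798097 0.012     ]
 [0.47192272 0.30572433 0.012     ]
 [0.44658925 0.30417064 0.012     ]]
4.360182381108302 0.307575050769373 0.31367479322123776
```

The wrench is at α≈4.3°, grip point (0.496, 0.3076), origin ≈(0.576, 0.3137). Pre-closing the fingers to clear the green wrench, then descending and gripping.

```bash
python3 -m creep '[[[-0.005,0.003,-0.04],[0,0,0.008]],[[-0.005,0.003,-0.08],[0,0,0.008]],[[-0.005,0.003,-0.11],[0,0,0.008]],[[-0.005,0.003,-0.11],[0,0,0.008]],[[-0.005,0.003,-0.135],[0,0,0.008]],[[-0.005,0.003,-0.15],[0,0,0.008]],[[-0.005,0.003,-0.16],[0,0,0.008]],[[-0.005,0.003,-0.16],[0,0,0.008]],[[-0.005,0.003,-0.16],[0,0,0.008]]]' 0.45 >/dev/null; python3 t.py
python3 -m creep '[[[0,0,0],[0,0,0]],[[0,0,0],[0,0,0]],[[0,0,0],[0,0,0]],[[0,0,0],[0,0,0]],[[0,0,0],[0,0,0]],[[0,0,0],[0,0,0]]]' 1 50; python3 t.py
```

```text
10.15 psi 4.31 tz [-0.016 -0.011 -0.009] F [0.1 0.1 0.6] [0.496  0.3093 0.0913] 0.0505 [0.56 2.05]
clock: 10.75
eef_pos: [0.4957, 0.3091, 0.091]
tool_rot: [[0.997, 0.075, 0.0], [0.075, -0.997, -0.0], [0.0, 0.0, -1.0]]
contact_force: [-0.3, -1.4, 4.9]
finger_gap: 0.0195
grasp_force: 50.0
10.75 psi 4.32 tz [-0.333  0.148  0.015] F [-0.3 -1.4  4.9] [0.4957 0.3091 0.091 ] 0.0195 [0.56 2.05]
```

Gripped squarely (gap 19.5 mm). Lifting and carrying it to a pre-position 45 mm off the nut along the mouth direction.

```bash
python3 -m creep '[[[0,0,0.03],[0,0,0]],[[0,0,0.07],[0,0,0]],[[0,0,0.12],[0,0,0]],[[0,0,0.16],[0,0,0]],[[0,0,0.199],[0,0,0]]]' >/dev/null; python3 t.py
python3 -m creep '[[[-0.002,-0.045,0],[0,0,0.025]],[[-0.004,-0.09,0],[0,0,0.05]],[[-0.006,-0.135,0],[0,0,0.075]],[[-0.009,-0.18,0],[0,0,0.1]],[[-0.011,-0.22,0],[0,0,0.125]],[[-0.013,-0.265,0],[0,0,0.15]],[[-0.016,-0.31,0],[0,0,0.175]],[[-0.018,-0.355,0],[0,0,0.2]],[[-0.02,-0.4,0],[0,0,0.225]],[[-0.022,-0.444,0],[0,0,0.252]]]' >/dev/null
python3 -m creep '[[[0,0,0],[0,0,0]],[[0,0,0],[0,0,0]],[[0,0,0],[0,0,0]]]' >/dev/null; python3 t.py
python3 - <<'E'
from h import *
s,im=snap('wrist','w4.png'); np.save('w4.npy',dict(p=s['eef_pos'],R=s['tool_rot']),allow_pickle=True)
im=cv2.imread('pics/w4.png')
cv2.imwrite('pics/c4.png',cv2.resize(im[0:200,200:440],None,fx=3,fy=3,interpolation=cv2.INTER_CUBIC))
E
```

```text
11.25 psi 4.31 tz [ 0.019 -0.033  0.046] F [ 0.2  0.  -3.2] [0.4953 0.3091 0.2913] 0.0198 [0.56 2.05]
12.55 psi 49.64 tz [ 0.03  -0.024 -0.023] F [ 0.1 -0.6 -2. ] [ 0.4734 -0.1341  0.2894] 0.0192 [-0.28  0.42]
```

View pics/c4.png

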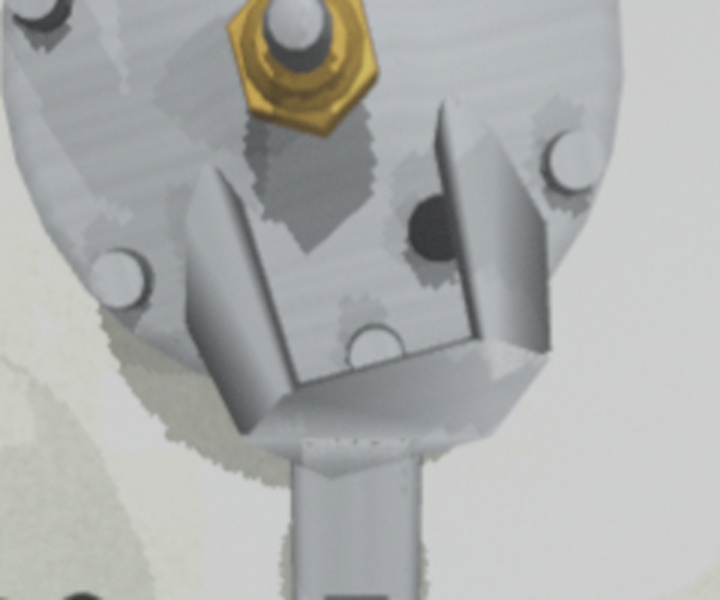

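The wrench is held straight, with its throat corners in the crop at (297,385) and (475,340) and the mouth facing the nut. I'll compute where the jaw centre really is.

```bash
python3 - <<'E'
from h import *
d=np.load('w4.npy',allow_pickle=True).item(); s=dict(eef_pos=d['p'],tool_rot=d['R'])
c=np.array([(297,385),(475,340),(240,200),(440,150)]);uv=np.array([200,0])+(c+.5)/3-.5
z=d['p'][2]-.091+.012
for zz in (z,z-.003):
  w=pix2w('wrist',uv,zz,s)
  print(np.linalg.norm(w[0]-w[1]),np.degrees(np.arctan2(*(w[0]-w[1])[1::-1])))
  m=np.array([np.cos(np.radians(64.7)),np.sin(np.radians(64.7))]);o=w[:2].mean(0)[:2]+.0175*m
  t=o-d['p'][:2];a=np.radians(49.64);u=np.array([np.cos(a),np.sin(a)]);print('origin',o,'along',t@u,'lat',t@[-u[1],u[0]])
E
```

```text
0.02681088148699273 153.59053393982504
origin [ 0.52782908 -0.06979693] along 0.08421294666619307 lat 0.0001926756358908238
0.02731024662307998 153.59053393982506
origin [ 0.52772216 -0.07004262] along 0.08395649511284907 lat 0.00011503984784497026
```

Laterally aligned; only a 43 mm run along the mouth direction (0.427, 0.904) remains. Descending, then sliding on.

```bash
python3 -m creep '[[[0,0,-0.03],[0,0,0]],[[0,0,-0.06],[0,0,0]],[[0,0,-0.082],[0,0,0]],[[0,0,-0.082],[0,0,0]],[[0,0,-0.082],[0,0,0]],[[0,0,-0.082],[0,0,0]]]' >/dev/null; python3 t.py
python3 -m creep '[[[0.0043,0.009,0],[0,0,0]],[[0.0064,0.0135,0],[0,0,0]],[[0.0085,0.018,0],[0,0,0]],[[0.0085,0.018,0],[0,0,0]]]' >/dev/null; python3 t.py
python3 -m creep '[[[0.002,0.0045,0],[0,0,0]],[[0.0043,0.009,0],[0,0,0]],[[0.0064,0.0135,0],[0,0,0]],[[0.0064,0.0135,0],[0,0,0]]]' >/dev/null; python3 t.py
```

```text
13.2 psi 49.72 tz [-0.084  0.039 -0.017] F [ 0.6 -0.7 -1.6] [ 0.4745 -0.1345  0.2089] 0.0191 [-0.28  0.42]
13.6 psi 49.72 tz [-0.077  0.03   0.002] F [-0.4 -0.4 -1.6] [ 0.4826 -0.1162  0.208 ] 0.0193 [-0.24  0.46]
14.0 psi 49.7 tz [-0.047 -0.053  0.014] F [-0.8 -0.5 -1.6] [ 0.4888 -0.1028  0.2076] 0.0194 [-0.21  0.49]
```

```bash
python3 -m creep '[[[0.001,0.002,0],[0,0,0]],[[0.002,0.0045,0],[0,0,0]],[[0.002,0.0045,0],[0,0,0]]]' >/dev/null; python3 t.py
python3 -m creep '[[[0.0007,0.0014,0],[0,0,0]],[[0.0014,0.003,0],[0,0,0]],[[0.0014,0.003,0],[0,0,0]]]' >/dev/null; python3 t.py
```

```text
14.3 psi 49.68 tz [-0.066 -0.009 -0.001] F [-0.6 -0.2 -1.8] [ 0.4906 -0.0986  0.2077] 0.0191 [-0.2  0.5]
14.6 psi 49.68 tz [-0.06  -0.011 -0.03 ] F [ 0.4 -0.1 -2.2] [ 0.492  -0.0958  0.2077] 0.0193 [-0.2   0.51]
```

The wrench is on without contact. I'll work out the arc about the nut axis.

```bash
python3 - <<'E'
import numpy as np
r=lambda d:.0824*np.array([np.cos(np.radians(230-d)),np.sin(np.radians(230-d))])
for s in (0,20,40,60,80,90):
    for k in (5,10,15,20): print(s,k,(r(s+k)-r(s)).round(4),round(-k/180,4))
E
```

```text
0 5 [-0.0053  0.0049] -0.0278
0 10 [-0.0102  0.0102] -0.0556
0 15 [-0.0145  0.0159] -0.0833
0 20 [-0.0184  0.0219] -0.1111
20 5 [-0.0033  0.0064] -0.0278
20 10 [-0.0061  0.013 ] -0.0556
20 15 [-0.0082  0.0199] -0.0833
20 20 [-0.0098  0.0269] -0.1111
40 5 [-0.0009  0.0071] -0.0278
40 10 [-0.0013  0.0143] -0.0556
40 15 [-0.0009  0.0215] -0.0833
40 20 [0.     0.0286] -0.1111
60 5 [0.0016 0.007 ] -0.0278
60 10 [0.0037 0.0139] -0.0556
60 15 [0.0065 0.0205] -0.0833
60 20 [0.0098 0.0269] -0.1111
80 5 [0.0039 0.0061] -0.0278
80 10 [0.0082 0.0118] -0.0556
80 15 [0.0131 0.0171] -0.0833
80 20 [0.0184 0.0219] -0.1111
90 5 [0.0049 0.0053] -0.0278
90 10 [0.0102 0.0102] -0.0556
90 15 [0.0159 0.0145] -0.0833
90 20 [0.0219 0.0184] -0.1111
```

```bash
python3 -m creep '[[[-0.0053,0.0049,0],[0,0,-0.0278]],[[-0.0053,0.0049,0],[0,0,-0.0278]]]' >/dev/null; python3 t.py
python3 -m creep '[[[-0.0049,0.0053,0],[0,0,-0.0278]],[[-0.0049,0.0053,0],[0,0,-0.0278]]]' >/dev/null; python3 t.py
python3 -m creep '[[[-0.0043,0.0057,0],[0,0,-0.0278]],[[-0.0043,0.0057,0],[0,0,-0.0278]]]' >/dev/null; python3 t.py
python3 -m creep '[[[-0.0039,0.006,0],[0,0,-0.0278]],[[-0.0039,0.006,0],[0,0,-0.0278]]]' >/dev/null; python3 t.py
```

```text
14.8 psi 44.6 tz [ 0.004 -0.057  0.043] F [ 0.5 -0.4 -2.3] [ 0.486  -0.0906  0.2075] 0.0191 [-0.19  0.6 ]
15.0 psi 39.72 tz [-0.254  0.203  0.066] F [-1.  -2.5 -2. ] [ 0.4816 -0.0855  0.2077] 0.0192 [-0.18  0.7 ]
15.2 psi 34.81 tz [-0.335  0.058  0.176] F [-0.7 -2.6 -2.4] [ 0.4777 -0.08    0.2078] 0.0191 [-0.17  0.79]
15.4 psi 29.86 tz [-0.488 -0.107  0.281] F [-0.1 -2.1 -2. ] [ 0.474  -0.0741  0.2078] 0.019 [-0.16  0.89]
```

```bash
cat > t2.py <<'E'
from rig import robot
import numpy as np
s=robot.get_state();r=np.r_[s['eef_pos'][:2]-[.545,-.0327]];F=s['contact_force'];R=s['tool_rot']
print(round(s['clock'],2),'psi',np.degrees(np.arctan2(R[1,0],R[0,0])).round(1),'nutT',round(r[0]*F[1]-r[1]*F[0]+s['ft_torque'][2],2),'F',F.round(1),'tz',s['ft_torque'][2].round(2),'r',np.hypot(*r).round(4),'az',(np.degrees(np.arctan2(-r[1],-r[0]))).round(1),s['eef_pos'].round(4))
E
python3 -m creep '[[[-0.0033,0.0064,0],[0,0,-0.0278]],[[-0.0033,0.0064,0],[0,0,-0.0278]]]' >/dev/null; python3 t2.py
python3 -m creep '[[[-0.0028,0.0066,0],[0,0,-0.0278]],[[-0.0028,0.0066,0],[0,0,-0.0278]]]' >/dev/null; python3 t2.py
python3 -m creep '[[[-0.0021,0.0069,0],[0,0,-0.0278]],[[-0.0021,0.0069,0],[0,0,-0.0278]]]' >/dev/null; python3 t2.py
python3 -m creep '[[[-0.0016,0.007,0],[0,0,-0.0278]],[[-0.0016,0.007,0],[0,0,-0.0278]]]' >/dev/null; python3 t2.py
python3 -m creep '[[[-0.0009,0.0071,0],[0,0,-0.0278]],[[-0.0009,0.0071,0],[0,0,-0.0278]]]' >/dev/null; python3 t2.py
```

```text
15.6 psi 24.9 nutT 0.44 F [ 0.1 -2.4 -2.4] tz 0.26 r 0.0821 az 25.2 [ 0.4707 -0.0677  0.2078]
15.8 psi 19.9 nutT 0.41 F [ 1.7 -1.9 -3.2] tz 0.21 r 0.0821 az 20.2 [ 0.468  -0.061   0.2078]
16.0 psi 14.9 nutT 0.49 F [ 1.4 -2.1 -2.2] tz 0.29 r 0.0821 az 15.2 [ 0.4658 -0.0542  0.2078]
16.2 psi 9.9 nutT 0.46 F [ 1.7 -2.5 -2.3] tz 0.24 r 0.0821 az 10.1 [ 0.4642 -0.0472  0.2078]
16.4 psi 4.9 nutT 0.43 F [ 1.3 -2.2 -2.4] tz 0.24 r 0.0821 az 5.1 [ 0.4632 -0.0401  0.2078]
```

```bash
python3 -m creep '[[[-0.0003,0.0072,0],[0,0,-0.0278]],[[-0.0001,0.0143,0],[0,0,-0.0556]],[[0.0009,0.0215,0],[0,0,-0.0833]],[[0.0025,0.0285,0],[0,0,-0.1111]],[[0.0025,0.0285,0],[0,0,-0.1111]]]' >/dev/null; python3 t2.py
python3 -m creep '[[[0.0022,0.0069,0],[0,0,-0.0278]],[[0.005,0.0135,0],[0,0,-0.0556]],[[0.0082,0.0199,0],[0,0,-0.0833]],[[0.012,0.026,0],[0,0,-0.1111]],[[0.012,0.026,0],[0,0,-0.1111]]]' >/dev/null; python3 t2.py
python3 -m creep '[[[0.0043,0.0057,0],[0,0,-0.0278]],[[0.0092,0.0109,0],[0,0,-0.0556]],[[0.0092,0.0109,0],[0,0,-0.0556]],[[0.0092,0.0109,0],[0,0,-0.0556]]]' >/dev/null; python3 t2.py
python3 - <<'E'
from h import *
s,im=snap('wrist','w5.png'); np.save('w5.npy',dict(p=s['eef_pos'],R=s['tool_rot']),allow_pickle=True)
K,k1,T=cam('wrist',s);p=np.linalg.inv(T)@[.545,-.0327,.131,1];p=K@(p[:3]/p[2]);print(p)
im=cv2.imread('pics/w5.png');x=int(p[0])-45;y=max(0,int(p[1])-35)
cv2.imwrite('pics/c5.png',cv2.resize(im[y:y+70,x:x+90],None,fx=8,fy=8,interpolation=cv2.INTER_CUBIC));print(x,y)
E
```

```text
16.9 psi -15.1 nutT 0.58 F [ 2.7 -5.4 -2.1] tz 0.21 r 0.082 az -14.9 [ 0.4657 -0.0115  0.2078]
17.4 psi -35.1 nutT 0.4 F [ 2.3 -4.6 -3. ] tz 0.2 r 0.0821 az -34.9 [0.4777 0.0143 0.2077]
17.8 psi -45.0 nutT 0.38 F [ 2.9 -3.7 -2.3] tz 0.33 r 0.0821 az -44.5 [0.4864 0.0249 0.2076]
[316.02481742  85.99509675   1.        ]
271 50
```

View pics/c5.png

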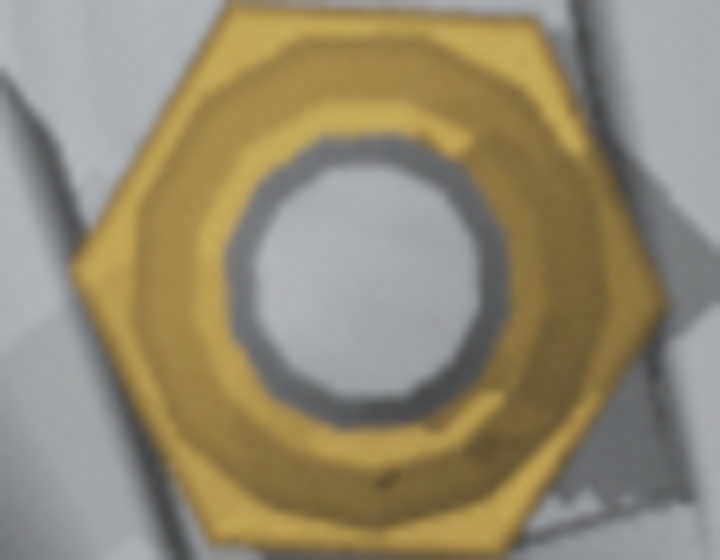

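Nut corners in the crop read (228,3), (538,18), (665,305), (505,555), (218,540) and (75,268). The jaws bear on it diagonally. I'll compute the loaded angle.

```bash
python3 - <<'E'
from h import *
d=np.load('w5.npy',allow_pickle=True).item(); s=dict(eef_pos=d['p'],tool_rot=d['R'])
c=np.array([(228,3),(538,18),(665,305),(505,555),(218,540),(75,268)])
uv=np.array([271,50])+(c+.5)/8-.5
w=pix2w('wrist',uv,.131,s); ctr=w.mean(0); v=w-ctr
a=np.degrees(np.arctan2(v[:,1],v[:,0])); print(ctr,np.hypot(v[:,0],v[:,1]),a%60,(a%60).mean())
E
```

```text
[ 0.54492146 -0.03320798  0.131     ] [0.01572573 0.01572068 0.01551366 0.01566507 0.01552283 0.01561972] [42.84861689 41.9601404  41.42704022 42.32198246 42.65076656 41.64151463] 42.141676860391804
```

The ferrule is about 81° past finger-tight. Adding 5° gives about 87°, then I back off to the middle of the play.

```bash
python3 -m creep '[[[0.0053,0.0049,0],[0,0,-0.0278]],[[0.0053,0.0049,0],[0,0,-0.0278]],[[0.0053,0.0049,0],[0,0,-0.0278]]]' >/dev/null; python3 t2.py
python3 -m creep '[[[-0.005,-0.0047,0],[0,0,0.0264]],[[-0.0097,-0.0096,0],[0,0,0.0528]],[[-0.0097,-0.0096,0],[0,0,0.0528]]]' >/dev/null; python3 t2.py
python3 -m creep '[[[-0.0042,-0.0054,0],[0,0,0.0264]],[[-0.008,-0.0111,0],[0,0,0.0528]],[[-0.008,-0.0111,0],[0,0,0.0528]]]' >/dev/null; python3 t2.py
```

```text
18.15 psi -50.1 nutT 0.41 F [ 2.2 -4.6 -2.1] tz 0.31 r 0.0822 az -49.6 [0.4917 0.0299 0.2077]
18.45 psi -40.6 nutT -0.07 F [ 2.2  3.1 -1.7] tz 0.25 r 0.0831 az -40.0 [0.4814 0.0207 0.2077]
18.75 psi -31.3 nutT 0.06 F [-0.2  1.4 -2.1] tz 0.15 r 0.0833 az -30.6 [0.4733 0.0097 0.2075]
```

```bash
python3 -m creep '[[[-0.005,0.0014,0],[0,0,0]],[[-0.01,0.0028,0],[0,0,0]],[[-0.01,0.0028,0],[0,0,0]]]' >/dev/null; python3 t2.py
python3 -m creep '[[[-0.01,0.003,0],[0,0,0]],[[-0.02,0.006,0],[0,0,0]],[[-0.04,0.012,0],[0,0,0]],[[-0.04,0.012,0],[0,0,0]]]' >/dev/null; python3 t2.py
```

```text
19.05 psi -31.4 nutT 0.02 F [-0.2  1.1 -1. ] tz 0.1 r 0.0936 az -29.2 [0.4633 0.0129 0.2076]
19.45 psi -31.3 nutT 0.02 F [-0.6  0.3 -2.2] tz 0.02 r 0.1368 az -24.9 [0.4209 0.0249 0.2072]
```

```bash
python3 -m creep '[[[0,0,0.03],[0,0,0]],[[0,0,0.06],[0,0,0]],[[0.008,0.032,0.06],[0,0,0.02]],[[0.018,0.07,0.06],[0,0,0.05]],[[0.03,0.11,0.06],[0,0,0.08]],[[0.04,0.15,0.06],[0,0,0.11]],[[0.05,0.19,0.06],[0,0,0.14]],[[0.06,0.23,0.06],[0,0,0.17]],[[0.07,0.265,0.06],[0,0,0.19]],[[0.075,0.284,0.06],[0,0,0.198]]]' >/dev/null
python3 -m creep '[[[0,0,-0.03],[0,0,0]],[[0,0,-0.07],[0,0,0]],[[0,0,-0.11],[0,0,0]],[[0,0,-0.14],[0,0,0]],[[0,0,-0.155],[0,0,0]],[[0,0,-0.165],[0,0,0]],[[0,0,-0.17],[0,0,0]],[[0,0,-0.17],[0,0,0]],[[0,0,-0.17],[0,0,0]]]' >/dev/null; python3 t.py
```

```text
21.35 psi 4.27 tz [0.064 0.03  0.013] F [ 0.1 -1.  -1.9] [0.4998 0.3089 0.0988] 0.0192 [0.55 2.05]
```

```bash
python3 -m creep '[[[0,0,-0.003],[0,0,0]],[[0,0,-0.006],[0,0,0]],[[0,0,-0.0075],[0,0,0]],[[0,0,-0.0075],[0,0,0]],[[0,0,-0.0075],[0,0,0]]]' >/dev/null; python3 t.py
python3 -m creep '[[[0,0,-0.0005],[0,0,0]],[[0,0,-0.0005],[0,0,0]],[[0,0,-0.0005],[0,0,0]]]' >/dev/null; python3 t.py
```

```text
21.85 psi 4.28 tz [-0.277  0.349 -0.004] F [-2.4 -1.4  6.4] [0.4993 0.3086 0.091 ] 0.0195 [0.55 2.05]
22.15 psi 4.28 tz [-0.409  0.645 -0.003] F [-2.9 -2.3 12.1] [0.4993 0.3086 0.091 ] 0.0193 [0.55 2.05]
```

On the bench (upward force felt). Opening part way, rising, then checking nut and wrench with a last look.

```bash
python3 -m creep '[[[0,0,0],[0,0,0]],[[0,0,0],[0,0,0]],[[0,0,0],[0,0,0]],[[0,0,0],[0,0,0]],[[0,0,0],[0,0,0]]]' 0.45 >/dev/null; python3 t.py
python3 -m creep '[[[0,0,0.02],[0,0,0]],[[0,0,0.05],[0,0,0]],[[0,0,0.09],[0,0,0]],[[0,0,0.14],[0,0,0]],[[0,0,0.19],[0,0,0]],[[0,0,0.21],[0,0,0]],[[0,0,0.21],[0,0,0]]]' >/dev/null
python3 -m creep '[[[0.045,-0.05,0],[0,0,0]],[[0.045,-0.1,0],[0,0,0]],[[0.045,-0.15,0],[0,0,0]],[[0.045,-0.2,0],[0,0,0]],[[0.045,-0.25,0],[0,0,0]],[[0.045,-0.3,0],[0,0,0]],[[0.045,-0.342,0],[0,0,0]],[[0.045,-0.342,0],[0,0,0]],[[0.045,-0.342,0],[0,0,0]],[[0.045,-0.342,0],[0,0,0]]]' >/dev/null; python3 t.py
python3 - <<'E'
from h import *
snap('top','top2.png')
s,im=snap('wrist','w6.png'); np.save('w6.npy',dict(p=s['eef_pos'],R=s['tool_rot']),allow_pickle=True)
a=cv2.imread('pics/w6.png');b=cv2.imread('pics/top2.png');t=cv2.imread('pics/top.png')
A=cv2.resize(a[170:225,290:352],None,fx=8,fy=8,interpolation=cv2.INTER_CUBIC)
B=cv2.resize(b[150:260,180:280],None,fx=3,fy=3)
o=np.zeros((440,800,3),np.uint8);o[:,:496]=A;o[:330,500:800]=B;cv2.imwrite('pics/c6.png',o)
d=cv2.absdiff(b,t).max(2); 
for n,(x0,y0,x1,y1) in dict(small=(328,80,352,128),rack=(415,148,453,225),box=(228,112,280,153)).items(): print(n,d[y0:y1,x0:x1].mean(),d[y0:y1,x0:x1].max())
E
```

```text
22.65 psi 4.28 tz [ 0.042 -0.028  0.006] F [0.7 0.1 0.5] [0.4991 0.3085 0.0895] 0.0504 [0.55 2.05]
24.35 psi 4.27 tz [0.051 0.025 0.02 ] F [0.1 0.6 0.5] [ 0.5439 -0.0326  0.2988] 0.0504 [-0.06  1.43]
small 6.1875 32
rack 8.04477101845523 47
box 5.493433395872421 23
```

View pics/c6.png

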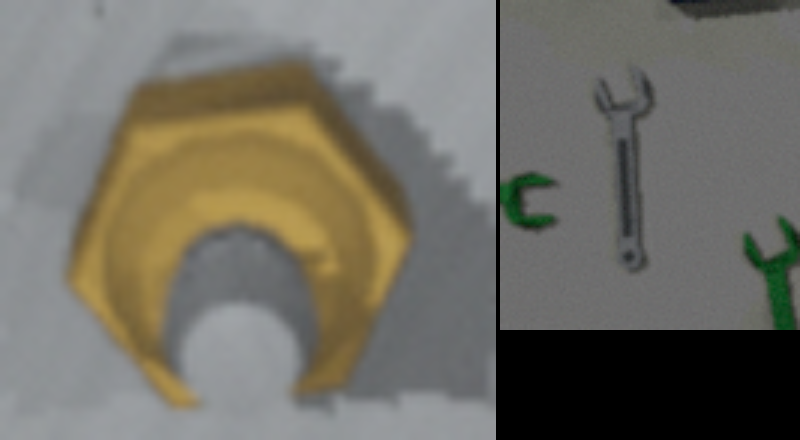

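The wrench lies flat where it started and the bystanders are unchanged. The nut's corners are (132,125), (312,103), (410,235), (340,385), (178,405) and (70,280).

```bash
python3 - <<'E'
from h import *
d=np.load('w6.npy',allow_pickle=True).item(); s=dict(eef_pos=d['p'],tool_rot=d['R'])
c=np.array([(132,125),(312,103),(410,235),(340,385),(178,405),(70,280)])
w=pix2w('wrist',np.array([290,170])+(c+.5)/8-.5,.131,s); v=w-w.mean(0)
a=np.degrees(np.arctan2(v[:,1],v[:,0]))%60; print(a,a.mean())
E
```

```text
[42.38178898 40.41828491 42.02243352 40.89949167 42.50322215 42.40562015] 41.77180689662668
```

The released nut has turned 83° since the fingers' release, and with the ~5.5° already yielded then, that is about 88° past finger-tight. Handing in.

```bash
python3 -c "
from rig import robot;print(robot.sign_off())"
```

```text
the job is handed in; nothing more can be done
None
```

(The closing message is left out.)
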